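# Gauge a heat-spreader plate and file it by height

### The job

Take the heat-spreader plate out of the left-hand slot of the leaning cradle, stand it upright on its thin edge on the flat floor of the steel gauge and let go of it. Then feel with closed fingertips, pressing lightly down on the plate's top edge first and on the top of the gauge's step next, which of them is higher. If the plate is lower than the step, stand it upright in the slot of the tray with the low posts, if it is higher in the tray with the tall posts; leave the other plate in its slot and the loose things around where they are.

Things in the scene. Friction and masses are not known exactly. Their poses are not given: they have to be found in the camera images.
- plate_a: one of two alike aluminium plates with two holes, 10 mm thick (x), 76 mm wide (y), about 0.09 kg. One is 41 mm tall, the other 47: nothing marks which, feel it. Origin: centre of the underside, the thin 10 x 76 mm edge it stands on; z up the plate to its top edge. At the start it leans in a cradle slot, z 35 degrees from vertical, top towards the robot side. Either plate may be in either slot.
- plate_b: one of two alike aluminium plates with two holes, 10 mm thick (x), 76 mm wide (y), about 0.09 kg. One is 41 mm tall, the other 47: nothing marks which, feel it. Origin: centre of the underside, the thin 10 x 76 mm edge it stands on; z up the plate to its top edge. At the start it leans in a cradle slot, z 35 degrees from vertical, top towards the robot side. Either plate may be in either slot.
- cradle: fixed black cradle, base 80 x 216 x 6 mm; two slots side by side along y, leaning 35 degrees from vertical towards its front (-x, robot side). Slots are 13 mm wide; posts 28 mm long up the slope embrace 10 mm of the plate at each end, the middle 56 mm is open for gripping both faces. A plate comes out only along the slope. Origin: centre of the underside; z up.
- slot_left (a point): middle of the floor of the cradle's left slot (left as seen from the robot, +y side), 38 mm above the worktop; the plate to be gauged stands on it. Axes as the cradle's.
- slot_right (a point): middle of the floor of the cradle's right slot, 38 mm above the worktop, where the other plate waits and stays. Axes as the cradle's.
- gauge: fixed steel height gauge: flat base 80 mm (x) by 180 mm (y), 8 mm thick, open on top; a step block stands on its left (+y) end. Origin: centre of its underside on the worktop; z up.
- gauge_floor (a point): middle of the free floor of the gauge, on its upper face 8 mm above the worktop, 28 mm to the -y side of the gauge's middle; the plate fits here standing along the gauge's y, with 35 mm left to the step. Axes as the gauge's.
- step: the gauge's fixed step block, 50 x 40 x 44 mm, part of the gauge. Origin: centre of its underside, on the gauge's upper face. Axes as the gauge's.
- step_top (a point): middle of the step's flat top, 44 mm above the gauge's floor (52 mm above the worktop).
- low_tray_floor (a point): tray with low posts: fixed grey base 60 x 114 x 8 mm, black channel posts 16 mm high at both ends of its slot (clearly lower than the other tray's). The slot runs along y, 18 mm wide, 86 mm long; the posts embrace 15 mm at each end, the middle 56 mm is open. The trays can change places. This point: middle of the slot's floor (base's upper face), 8 mm above the worktop; z up.
- tall_tray_floor (a point): tray with tall posts: fixed grey base 60 x 114 x 8 mm, black channel posts 36 mm high at both ends of its slot (clearly taller than the other tray's). The slot runs along y, 18 mm wide, 86 mm long; the posts embrace 15 mm at each end, the middle 56 mm is open. The trays can change places. This point: middle of the slot's floor (base's upper face), 8 mm above the worktop; z up.
- flux_tin: loose ochre round tin, 45 mm across, 22 mm high, a bystander. Origin: centre of its underside.
- capacitor: loose dark capacitor can standing upright, 22 mm across, 34 mm high, a bystander. Origin: centre of its underside.
- glue_bottle: loose white bottle with a red nozzle, 36 mm across, 105 mm high, a bystander. Origin: centre of its underside.
Not all that is in view belongs to the job. Leave any orange look-alike of the plate_a alone.

How it is judged:
On the way, in this order (a step that is already met when the one before it is completed fails the run):
1. the plate from the left slot stands upright on its thin edge on the gauge's floor, let go ((((x of plate_a in the frame of gauge_floor between -0.028 and 0.028 m and y of plate_a in the frame of gauge_floor between -0.036 and 0.036 m and z of plate_a in the frame of gauge_floor below 0.003 m and angle between plate_a's own z axis and vertical below 0.1 rad and linear speed of plate_a below 0.01 m/s and contact force between the fingers and plate_a below 0.1 N) and distance between plate_b and slot_right below 0.01 m) or ((x of plate_b in the frame of gauge_floor between -0.028 and 0.028 m and y of plate_b in the frame of gauge_floor between -0.036 and 0.036 m and z of plate_b in the frame of gauge_floor below 0.003 m and angle between plate_b's own z axis and vertical below 0.1 rad and linear speed of plate_b below 0.01 m/s and contact force between the fingers and plate_b below 0.1 N) and distance between plate_a and slot_right below 0.01 m))), for 0.2 s.
2. the fingertips press down on the top edge of the standing plate (((contact force between the fingers and plate_a above 0.5 N and contact force between plate_a and gauge above 2 N and angle between plate_a's own z axis and vertical below 0.1 rad and z of the grasp point in the frame of plate_a above 0.047 m) or (contact force between the fingers and plate_b above 0.5 N and contact force between plate_b and gauge above 2 N and angle between plate_b's own z axis and vertical below 0.1 rad and z of the grasp point in the frame of plate_b above 0.053 m))), for 0.05 s.
3. the fingertips press down on the top of the gauge's step (contact force between the fingers and step above 1 N and z of the grasp point in the frame of step above 0.05 m), for 0.05 s.
At the end, for the whole second after the job is handed in: The left-slot plate stands upright (0.1 rad), at rest and released on the floor (3 mm) of its tray slot, 7 mm across and 9 mm along: low-post tray if lower than the step, tall-post tray if higher. The other plate is still in the right slot, moved less than 8 mm (((x of plate_a in the frame of low_tray_floor between -0.007 and 0.007 m and y of plate_a in the frame of low_tray_floor between -0.009 and 0.009 m and z of plate_a in the frame of low_tray_floor between -0.003 and 0.003 m and angle between plate_a's own z axis and vertical below 0.1 rad and linear speed of plate_a below 0.01 m/s and angular speed of plate_a below 0.05 rad/s and distance between plate_b and slot_right below 0.01 m and distance of plate_b from where it was at the start of the episode below 0.008 m) or (x of plate_b in the frame of tall_tray_floor between -0.007 and 0.007 m and y of plate_b in the frame of tall_tray_floor between -0.009 and 0.009 m and z of plate_b in the frame of tall_tray_floor between -0.003 and 0.003 m and angle between plate_b's own z axis and vertical below 0.1 rad and linear speed of plate_b below 0.01 m/s and angular speed of plate_b below 0.05 rad/s and distance between plate_a and slot_right below 0.01 m and distance of plate_a from where it was at the start of the episode below 0.008 m))); the robot touches nothing.
It fails at once if a loose bystander is shifted by more than 30 mm or knocked over (distance of any of flux_tin, capacitor, glue_bottle from where it was at the start of the episode above 0.03 m or angle between any of flux_tin, capacitor, glue_bottle's own z axis and vertical above 0.5 rad).
It also fails if it takes over 54 s, if anything falls off the work surface, if the arm or the gripper's body presses on something with over 40 N, if the wrist force passes 120 N, or if a joint passes its speed limit or range.

### The arm

A 7-joint arm with a two-finger parallel gripper is mounted at the origin on a cart in front of the work surface, level with it; the furniture and walls round the work are solid. World frame = base frame: x ahead of the robot, y to its left, z up, the work surface at z = 0. Lengths are in m, angles in rad, forces in N, time in s.
With the tool pointing down it reaches from about 0.425 to 0.875 m from the base axis. Payload 4.7 kg.
Tool frame: the origin (TCP) lies midway between the tips of the shut fingers; the grasp point (between the pads) lies 19 mm behind it (ctrl.grip_point_offset is the distance from the TCP to the grasp point, in m); z points along the fingers, y is the line along which they close (so a half turn about z gives the same grasp; the last joint's range is limited). The gripper opens to 87 mm and grips with 3 to 60 N. Pads are 19 mm wide; open, the fingers measure 117 mm over their backs; the gripper's body (75 mm by 190 mm) begins 51 mm behind the grasp point.
Start: joints at [1.299, 0.321, -0.07, 1.45, 0.023, 1.371, -0.057], TCP at [0.183, -0.624, 0.223] pointing down, gripper open.
Joint ranges: [-2.86, 2.86], [-0.3, 2.09], [-1.38, 1.24], [0.06, 2.45], [-1.56, 4.7], [0.09, 2.05], [-2.69, 2.69]. Speed limits (rad/s): [2.57, 2.57, 3.14, 3.14, 3.14, 3.14, 3.14].

### API

Orientations are given as a rotation vector (axis times angle).
In Python, from bench import ctrl gives the robot as it stands.
- The arm moves only by the tool move_arm, never from a script. Its argument "increments" is text: rows parted by semicolons, each of 7 numbers parted by spaces: the shift along the world's x, y, z in mm, then the turn, a rotation vector about the world's x, y, z in degrees, then the closure in counts, from 0 (fully open) to 255 (shut). A call has exactly 8 rows; each row shifts and turns the commanded pose from where the row before left it; what a row does not reach is not made up. A row lasts 1/12 s, in which the tool goes at most 41.7 mm and 7.16 degrees, less where a joint would pass 70% of its speed; a pose out of reach is approached as far as the arm can. A call with a gripper value outside its range is refused whole. The fingers move at their own pace and stop on an object; "grip_force" is the grip in N (left out, the last holds). Time passes only in rows, so rows that do not move let the fingers close, or fill a call up. It gives the time, the measured TCP pose, the force, the opening and the grip force at its end, in the units of the state.
- ctrl.get_state(): the state, without advancing time (a new reading comes with each control period).
- ctrl.get_image(name): name is "side" or "top" or "wrist"; returns a dict with "frame" (480x640x3 uint8, red, green, blue), "depth" (480x640 float32, m along the optical axis (not along the pixel's ray), 0 where there is no reading), "fx", "fy", "cx", "cy" (pixels), "position" and "orientation" of the camera in the world. Camera axes: x right, y down, z forward; pixel columns grow to the right and rows downward; lengths in m; the calibration is good to about 2 mm. A picture is of the moment at which its call begins.
- ctrl.close_job(): hands the job in; it is judged then, once.
Trained networks look in a picture, given as the dict that the camera call returned (one of the last four; its "shot" number tells which), for a name from the list of things; names that differ only in an ending like _2 or _b are one class to them, and where a whole thing is asked for, a point or a joint stands for the part that bears it (a point fixed in the world has none). Each returns a list of dicts, best first, with "score" (0 to 1); they miss things now and then, are a little off and sometimes report something else, mostly with a low value. They report only what shows in the picture. A call takes as long as a camera call. They do not tell look-alikes from the thing itself.
- ctrl.find_in(target, picture): "centre" ([x, y, z] in m, in world coordinates, good to about 4 mm: the middle of the surface that is visible of it).
- ctrl.silhouettes(target, picture): "region" (480x640 bool, what is visible of it).
The state is a dict: "time": time; "joint_positions": joint angles; "qd": joint speeds; "joint_torque": joint torques, N m; "position": TCP position; "tool_rot": TCP orientation; "ft_force": force on the tool from outside, world axes, zero at the start; "torque": the same for the moment, N m; "grip_width": opening from 0.0 (shut) to 1.0 (fully open); "grip_force": force on a finger pad.
Only numpy, scipy, OpenCV 4.12 (cv2) and the standard library are available. Lean on these libraries where they do the work, as an engineer would, in place of code of your own. Each camera call takes 0.05 s, during which the arm holds its last target. There are 200 camera calls.

## Working session

There is one attempt and no reset: what is moved stays moved. The work goes in short steps, Python scripts to look and compute and a tool call to move; the robot and the scene stay as the last step left them, time stands still between calls to the robot, and variables do not carry over. Pictures are saved under pics/ and viewed, at most 10 in all, crops included, and the job is handed in when it is done.

Besides the shell and the picture viewer there is one more tool, called after "Call:" as a command line: name --argument value ..., lists and objects as JSON in quotes. move_arm: Moves the arm, as the interface text tells. Its arguments: {"type":"object","properties":{"increments":{"type":"string"},"grip_force":{"type":"number"}},"required":["increments"]}

```bash
ls; mkdir -p pics
cat > h.py <<'E'
import numpy as np, cv2
from scipy.spatial.transform import Rotation as R
from bench import ctrl
def rot(im):
    o=np.array(im["orientation"],float)
    return R.from_rotvec(o).as_matrix() if o.size==3 else (o.reshape(3,3) if o.size==9 else R.from_quat(o).as_matrix())
def cloud(im):
    d=im["depth"]; v,u=np.mgrid[:480,:640]
    p=np.stack([(u-im["cx"])/im["fx"]*d,(v-im["cy"])/im["fy"]*d,d],-1)
    return p@rot(im).T+np.array(im["position"])
def save(n,f): cv2.imwrite("pics/"+n+".png",cv2.cvtColor(f,cv2.COLOR_RGB2BGR))
E
python3 - <<'E'
from h import *
for n in ("top","side"):
    im=ctrl.get_image(n); save(n,im["frame"]); print(n,im["position"],im["orientation"],im["fx"])
    np.save(n+"_c.npy",cloud(im))
    for t in ("plate_a","cradle","gauge","step","low_tray_floor","tall_tray_floor","flux_tin","capacitor","glue_bottle"):
        try: print(t,[(np.round(q["centre"],3).tolist(),round(q["score"],2)) for q in ctrl.find_in(t,im)[:3]])
        except Exception as e: print(t,e)
s=ctrl.get_state(); print(s)
E
```

```text
pics
top [0.40728141 0.00783969 1.31026175] [-2.14033428  2.18625899 -0.08374443] 564.9342399520683
plate_a [([0.415, -0.213, 0.011], 0.9), ([0.509, -0.318, 0.065], 0.85), ([0.51, -0.214, 0.067], 0.55)]
cradle [([0.669, 0.122, 0.036], 0.67), ([0.533, -0.26, 0.011], 0.63), ([0.537, 0.024, 0.005], 0.16)]
gauge [([0.539, 0.022, 0.01], 0.7), ([0.508, -0.213, 0.064], 0.52)]
step [([0.533, 0.091, 0.051], 0.62)]
low_tray_floor [([0.442, 0.257, 0.008], 0.93)]
tall_tray_floor [([0.579, 0.26, 0.003], 0.9)]
flux_tin [([0.365, 0.084, 0.021], 0.67), ([0.44, 0.257, 0.013], 0.57)]
capacitor [([0.668, 0.121, 0.034], 0.45)]
glue_bottle [([0.662, 0.332, 0.054], 0.86)]
side [0.01855801 0.82186159 0.51665639] [-0.71183956  2.33624839 -1.47225868] 515.7860282397227
plate_a [([0.406, -0.202, 0.009], 0.85)]
cradle [([0.515, -0.231, 0.004], 0.89)]
gauge [([0.522, 0.08, 0.006], 0.91), ([0.508, -0.21, 0.066], 0.31)]
step [([0.52, 0.104, 0.041], 0.97)]
low_tray_floor [([0.443, 0.262, 0.01], 0.56), ([0.499, -0.308, 0.073], 0.17)]
tall_tray_floor [([0.572, 0.263, 0.006], 0.77), ([0.528, 0.105, 0.042], 0.5), ([0.
[... 185 characters left out ...]
: array([ 1.29908649,  0.32095035, -0.07014871,  1.45049703,  0.02257401,
        1.37079032, -0.05689387]), 'qd': array([-1.37275580e-04,  1.04720402e-04,  1.06108629e-04, -7.04584762e-05,
       -1.03685698e-03, -1.31313213e-03,  5.27029062e-05]), 'joint_torque': array([-2.49759978e-05, -4.91119874e+01, -4.03367747e-01, -3.12777829e+01,
       -6.39370806e-02,  3.37294873e-02,  2.36566513e-05]), 'position': array([ 0.18327885, -0.62365142,  0.22262066]), 'tool_rot': array([3.10941499e+00, 4.47505376e-01, 2.67080582e-05]), 'ft_force': array([ 0.69549035,  1.10969394, -0.18252147]), 'torque': array([ 0.04490486, -0.06271913,  0.00538127]), 'grip_force': 0.0, 'grip_width': 1.0018329281269596}
```

View pics/top.png

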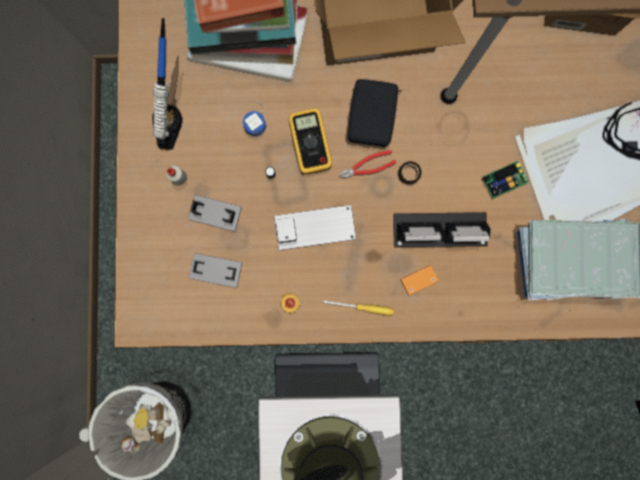

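View pics/side.png

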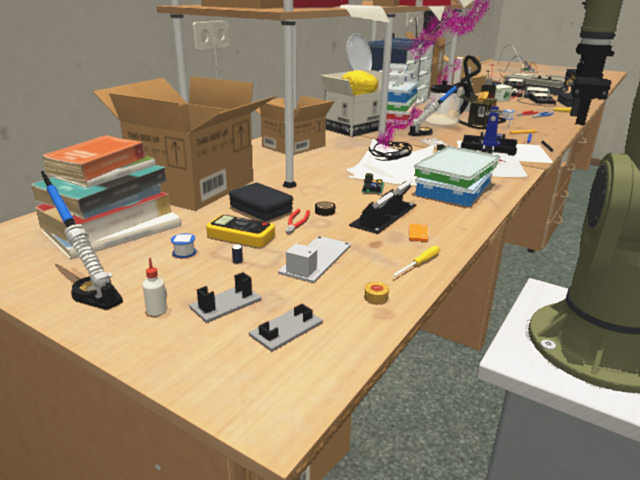

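The top view shows the cradle at pixel (440,230): its left plate is at (422,233) and its right plate at (465,233). The gauge is at (315,227) with the step on its left end. The tall tray is at (215,213) and the low tray at (215,270). The orange look-alike lies at (420,279), and I'll leave it alone. The target is the grey plate in the cradle on the +y side, nearer the gauge.

Run:
```python
from h import *
for n in ("top","side"):
    c=np.load(n+"_c.npy"); x,y,z=c[...,0],c[...,1],c[...,2]
    m0=(abs(x-.35)<.03)&(abs(y+.0)<.05); print(n,"table z",np.median(z[m0]),z[m0].std())
    def box(name,x0,x1,y0,y1,z0,z1):
        m=(x>x0)&(x<x1)&(y>y0)&(y<y1)&(z>z0)&(z<z1)
        p=c[m]; 
        if len(p)<10: print(name,len(p));return
        r=cv2.minAreaRect((p[:,:2]*1000).astype(np.float32)); print(name,len(p),"c",np.round(r[0],1),"sz",np.round(r[1],1),"ang",round(r[2],2),"zmed",np.round(np.median(p[:,2])*1000,1),"zmax",np.round(p[:,2].max()*1000,1))
    box("cradle",.45,.60,-.36,-.13,.004,.1)
    box("cradle base",.45,.60,-.36,-.13,.003,.009)
    box("plateL top",.45,.60,-.26,-.15,.055,.1)
    box("plateR top",.45,.60,-.37,-.265,.055,.1)
    box("gauge",.46,.62,-.10,.14,.005,.07)
    box("step",.46,.62,-.10,.14,.04,.07)
    box("trayfar",.52,.63,.17,.33,.005,.07)
    box("trayfarposts",.52,.63,.17,.33,.02,.07)
    box("traynear",.38,.50,.17,.33,.005,.07)
    box("traynearposts",.38,.50,.17,.33,.015,.07)
```

```text
top table z 0.0003317850710831127 0.003669275743886671
cradle 3059 c [ 524.5 -245.4] sz [229.2 148.7] ang 89.44 zmed 32.2 zmax 83.4
cradle base 1635 c [ 524.9 -245.2] sz [229.4 149.2] ang 89.71 zmed 5.4 zmax 9.0
plateL top 428 c [ 518.  -213.6] sz [31. 92.] ang 0.54 zmed 66.2 zmax 78.5
plateR top 470 c [ 515.7 -317.2] sz [93.8 33. ] ang 88.83 zmed 67.8 zmax 83.4
gauge 2647 c [540.9  20.1] sz [157.  239.6] ang 0.06 zmed 9.1 zmax 59.7
step 403 c [534.3  88.5] sz [50.4 40.1] ang 6.68 zmed 52.4 zmax 59.7
trayfar 1304 c [575.8 249.8] sz [157.5 108.2] ang 89.6 zmed 9.3 zmax 50.3
trayfarposts 185 c [581.  256.7] sz [97.5 28.2] ang 74.19 zmed 42.3 zmax 50.3
traynear 1300 c [440.  249.1] sz [157.9 119.9] ang 90.0 zmed 8.9 zmax 31.0
traynearposts 141 c [451.5 255.7] sz [97.9 45.1] ang 81.68 zmed 23.4 zmax 31.0
side table z 0.0006993513637780224 0.002889636905378288
cradle 1507 c [ 537.  -257.4] sz [105.3 205.1] ang 0.03 zmed 17.5 zmax 80.9
cradle base 659 c [ 523.3 -248.4] sz [139.8 221.2] ang 3.54 zmed 6.4 zmax 9.0
plateL top 191 c [ 510.9 -211.7] sz [94.1 29.7] ang 88.15 zmed 66.2 zmax 74.7
plateR top 160 c [ 508.3 -316.8] sz [95.  33.6] ang 89.94 zmed 68.3 zmax 80.9
gauge 1831 c [536.4  23.8] sz [ 81.5 187.1] ang 7.08 zmed 9.8 zmax 54.5
step 413 c [529.   89.9] sz [51.7 43. ] ang 7.41 zmed 51.5 zmax 54.5
trayfar 1634 c [576.6 258.1] sz [114.3  62.4] ang 75.49 zmed 9.5 zmax 46.7
trayfarposts 559 c [575.7 257.6] sz [97.9 31.9] ang 73.38 zmed 35.3 zmax 46.7
traynear 1609 c [443.7 256.2] sz [115.6  62.8] ang 77.59 zmed 8.8 zmax 26.5
traynearposts 335 c [442.8 257.1] sz [98.8 30. ] ang 77.96 zmed 21.7 zmax 26.5
```

Call:
move_arm --increments "20 25 5 0 0 7 120;20 25 5 0 0 7 120;20 25 5 0 0 7 120;20 25 5 0 0 7 120;20 25 5 0 0 7 120;20 25 5 0 0 7 120;20 25 5 0 0 7 120;20 25 5 0 0 7 120"

```text
time: 1.67
position: [0.344, -0.4224, 0.2631]
tool_rot: [2.53, 1.862, -0.0]
ft_force: [0.4, 0.4, 0.4]
grip_width: 0.547
grip_force: 0.0
```

Call:
move_arm --increments "10 26 -6 0 0 5.9 120;10 26 -6 0 0 5.9 120;10 26 -6 0 0 5.9 120;10 26 -6 0 -7 0 120;10 26 -6 0 -7 0 120;10 26 -6 0 -7 0 120;10 26 -6 0 -7 0 120;10 26 -6 0 -7 0 120"

```text
time: 2.33
position: [0.4372, -0.2405, 0.207]
tool_rot: [1.897, 1.902, 0.576]
ft_force: [1.6, 0.9, 0.4]
grip_width: 0.526
grip_force: 0.0
```

```bash
cat >> h.py <<'E'
def st():
    s=ctrl.get_state(); M=R.from_rotvec(s["tool_rot"]).as_matrix()
    print("t",round(s["time"],2),"p",np.round(s["position"]*1000,1),"x",np.round(M[:,0],3),"y",np.round(M[:,1],3),"z",np.round(M[:,2],3),"F",np.round(s["ft_force"],1),"w",round(s["grip_width"]*87,1),"gf",round(s["grip_force"],1))
    return s,M
E
python3 - <<'E'
from h import *
st()
im=ctrl.get_image("wrist"); save("w1",im["frame"]); c=cloud(im); np.save("w1.npy",c)
q=ctrl.find_in("plate_a",im); print([(np.round(a["centre"],3),a["score"]) for a in q])
for a in ctrl.silhouettes("plate_a",im)[:4]:
    m=a["region"]; p=c[m&(im["depth"]>0)]; v,u=np.nonzero(m); print(u.mean(),v.mean(),len(u),p.mean(0))
E
```

```text
t 2.33 p [ 437.2 -240.5  207. ] x [-0.006  1.     0.012] y [ 0.839 -0.002  0.544] z [ 0.544  0.014 -0.839] F [1.6 0.9 0.4] w 45.7 gf 0.0
[(array([ 0.409, -0.213,  0.005]), 0.76), (array([ 0.497, -0.31 ,  0.077]), 0.59), (array([ 0.506, -0.211,  0.069]), 0.58)]
162.91842048166632 194.0143198090692 4609 [ 0.40919515 -0.2109625   0.01055424]
296.9485436893204 300.7902912621359 1030 [ 0.50116201 -0.30837789  0.07277562]
296.5323529411765 194.01544117647057 1360 [ 0.50573196 -0.21177812  0.06754254]
```

View pics/w1.png

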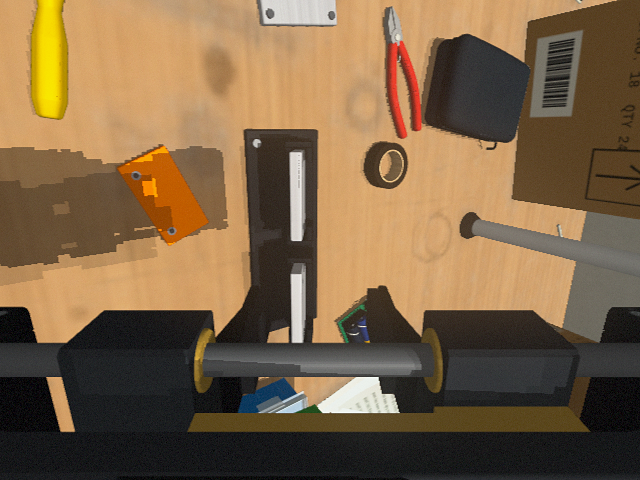

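The wrist view looks down the slope. The left plate's top edge is at (297,194) and the right plate's at (297,300), half behind the finger. The orange look-alike is at (165,195).

```bash
python3 - <<'E'
from h import *
st()
im=ctrl.get_image("wrist"); c=cloud(im); save("w2",im["frame"])
a=np.radians(35); S=np.array([np.cos(a),0,np.sin(a)]); T=np.array([-np.sin(a),0,np.cos(a)])
for q in ctrl.silhouettes("plate_a",im)[:4]:
    m=cv2.erode(q["region"].astype(np.uint8),np.ones((3,3)))>0
    p=c[m&(im["depth"]>0)]
    if p[:,2].mean()<.04: continue
    print("n",len(p),"mean",p.mean(0)*1000,"s",np.median(p@S)*1000,"t",np.median(p@T)*1000, "tpct",np.percentile(p@T,[10,90])*1000,"y",np.percentile(p[:,1],[1,99])*1000)
    v,u=np.nonzero(q["region"]); r=cv2.minAreaRect(np.stack([u,v],1).astype(np.float32)); print(r)
    # intersect rect centre ray with depth median
    k=np.polyfit(p[:,1],p@S,1); print("yaw deg of plate from s(y)",np.degrees(np.arctan(k[0])))
E
rm -f w1.npy
```

```text
t 2.48 p [ 435.6 -236.3  203.9] x [-0.013  1.     0.017] y [0.844 0.002 0.536] z [ 0.536  0.021 -0.844] F [-0.2 -0.4  1.5] w 46.3 gf 0.0
n 845 mean [ 500.58054973 -306.37238843   73.98315909] s 452.72327425528357 t -223.18213959378002 tpct [-241.40678501 -222.09954558] y [-340.63569131 -279.2920271 ]
((302.0, 305.5), (73.0, 14.0), 90.0)
yaw deg of plate from s(y) 0.28479104964531227
n 1115 mean [ 504.18298816 -211.08275434   70.13657593] s 453.40418125812016 t -229.5457435264279 tpct [-240.16956452 -228.46624089] y [-248.7209371  -175.65618252]
((302.5, 201.0), (90.0, 15.0), 90.0)
yaw deg of plate from s(y) 0.8335926904553669
```

Call:
move_arm --increments "4 4 -12 -0.2 -0.5 -0.15 120;4 4 -12 -0.2 -0.5 -0.15 120;4 4 -12 -0.2 -0.5 -0.15 120;4 4 -12 -0.2 -0.5 -0.15 120;4 4 -12 -0.2 -0.5 -0.15 120;4 4 -12 0 0 0 120;0 0 0 0 0 0 120;0 0 0 0 0 0 120"

```text
time: 3.25
position: [0.463, -0.2161, 0.1374]
tool_rot: [1.865, 1.867, 0.587]
ft_force: [1.1, 1.1, 0.5]
grip_width: 0.531
grip_force: 0.0
```

Run:
```python
from h import *
s,M=st(); a=np.radians(35); S=np.array([np.cos(a),0,np.sin(a)]); T=np.array([-np.sin(a),0,np.cos(a)])
p=s["position"]*1000; print(p@S,p@T,p[1])
im=ctrl.get_image("wrist"); c=cloud(im)
for q in ctrl.silhouettes("plate_a",im)[:4]:
    m=cv2.erode(q["region"].astype(np.uint8),np.ones((3,3)))>0
    p=c[m&(im["depth"]>0)]
    if len(p)<50 or p[:,2].mean()<.04: continue
    print("n",len(p),"mean",p.mean(0)*1000,"s",np.median(p@S)*1000,"t",np.median(p@T)*1000,"y",np.percentile(p[:,1],[1,99])*1000)
```

```text
t 3.25 p [ 463.  -216.1  137.4] x [ 0.001  1.    -0.008] y [0.816 0.003 0.578] z [ 0.578 -0.007 -0.816] F [1.1 1.1 0.5] w 46.2 gf 0.0
458.130129574768 -153.0214034835247 -216.1048462016069
n 1385 mean [ 502.31896543 -208.84600626   70.84295091] s 451.9435813791586 t -229.39895442895414 y [-249.28210397 -175.52941927]
n 580 mean [ 499.441744   -310.24026874   73.47520228] s 451.3394761716643 t -223.208072380716 y [-341.39962118 -278.94148371]
```

Call:
move_arm --increments "-4.6 3.7 -3.2 0 0 0 120;9.5 0 -13.5 0 0 0 120;9.5 0 -13.5 0 0 0 120;9.5 0 -13.5 0 0 0 120;9.5 0 -13.5 0 0 0 120;0 0 0 0 0 0 120;0 0 0 0 0 0 120;0 0 0 0 0 0 120"

```text
time: 4.02
position: [0.4948, -0.2115, 0.0786]
tool_rot: [1.868, 1.867, 0.588]
ft_force: [0.0, -0.2, 0.7]
grip_width: 0.526
grip_force: 0.0
```

Call:
move_arm --increments "7 0 -10.3 0 0 0 120;7 0 -10.3 0 0 0 120;7 0 -10.3 0 0 0 120;0 0 0 0 0 0 120;0 0 0 0 0 0 120;0 0 0 0 0 0 120;0 0 0 0 0 0 120;0 0 0 0 0 0 120"

```text
time: 4.68
position: [0.516, -0.2116, 0.0478]
tool_rot: [1.867, 1.867, 0.587]
ft_force: [-0.6, -0.4, -0.3]
grip_width: 0.528
grip_force: 0.0
```

Run:
```python
from h import *
s,M=st(); a=np.radians(35); S=np.array([np.cos(a),0,np.sin(a)]); T=np.array([-np.sin(a),0,np.cos(a)])
p=s["position"]*1000; print(p@S,p@T,p[1])
im=ctrl.get_image("wrist"); save("w3",im["frame"])
```

```text
t 4.68 p [ 516.  -211.6   47.8] x [ 0.002  1.    -0.006] y [0.816 0.002 0.578] z [ 0.578 -0.006 -0.816] F [-0.6 -0.4 -0.3] w 46.0 gf 0.0
450.0861684218152 -256.75257724249326 -211.6212266315019
```

View pics/w3.png

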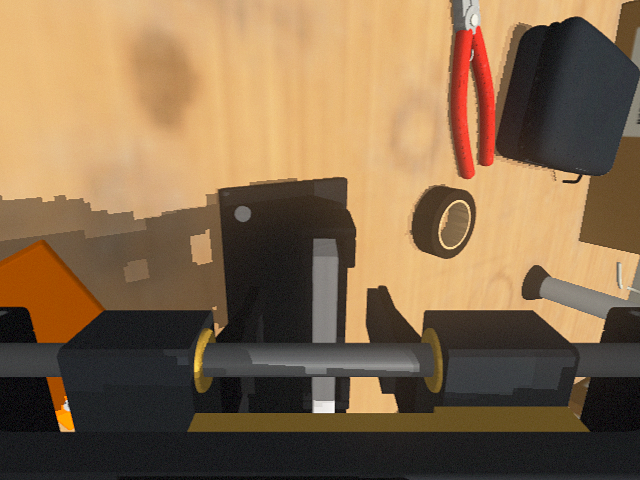

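The plate's edge at (323,300) sits centred between the open fingers and nothing is touching, so I'll close and pull out along the slope.

Call:
move_arm --increments "1.6 0 1.1 0 0 0 160;0 0 0 0 0 0 200;0 0 0 0 0 0 240;0 0 0 0 0 0 240;0 0 0 0 0 0 240;0 0 0 0 0 0 240;0 0 0 0 0 0 240;0 0 0 0 0 0 240" --grip_force 25

```text
time: 5.4
position: [0.5185, -0.2111, 0.0488]
tool_rot: [1.867, 1.867, 0.589]
ft_force: [2.8, 1.4, 0.5]
grip_width: 0.113
grip_force: 25.0
```

Call:
move_arm --increments "0 0 0 0 0 0 240;-2.9 0 4.1 0 0 0 240;-5.7 0 8.2 0 0 0 240;-5.7 0 8.2 0 0 0 240;-5.7 0 8.2 0 0 0 240;-5.7 0 8.2 0 0 0 240;0 0 0 0 0 0 240;0 0 0 0 0 0 240"

```text
time: 6.07
position: [0.4912, -0.2113, 0.0845]
tool_rot: [1.868, 1.868, 0.587]
ft_force: [0.8, 0.5, -1.2]
grip_width: 0.112
grip_force: 25.0
```

Run:
```python
from h import *
s,M=st(); a=np.radians(35); S=np.array([np.cos(a),0,np.sin(a)]); T=np.array([-np.sin(a),0,np.cos(a)])
p=s["position"]*1000; print(p@S,p@T,p[1])
```

```text
t 6.07 p [ 491.2 -211.3   84.5] x [ 0.002  1.    -0.006] y [0.817 0.002 0.576] z [ 0.576 -0.006 -0.817] F [ 0.8  0.5 -1.2] w 9.7 gf 25.0
450.8391961841022 -212.52211040237717 -211.31907505176702
```

Call:
move_arm --increments "-6 0 15 0 0 0 240;-6 0 15 0 0 0 240;8 20 5 0 4 0 240;8 20 5 0 4 0 240;8 20 5 0 4 0 240;8 20 5 0 4 0 240;8 20 5 0 4 0 240;8 20 5 0 4 0 240"

```text
time: 6.73
position: [0.5253, -0.0964, 0.1426]
tool_rot: [2.104, 2.108, 0.228]
ft_force: [0.8, 0.9, -2.4]
grip_width: 0.112
grip_force: 25.0
```

Call:
move_arm --increments "2 14 -4 0 2.2 1 240;2 14 -4 0 2.2 1 240;2 14 -4 0 2.2 1 240;2 14 -4 0 2.2 1 240;2 14 -4 0 2.2 1 240;2 14 -4 0 0 1 240;0 0 0 0 0 1 240;0 0 0 0 0 0 240"

```text
time: 7.4
position: [0.5364, -0.0124, 0.1177]
tool_rot: [2.068, 2.349, 0.041]
ft_force: [0.0, -0.6, -0.6]
grip_width: 0.116
grip_force: 25.0
```

Run:
```python
from h import *
s,M=st()
for n in ("side","top"):
    im=ctrl.get_image(n)
    if n=="side": save("s2",im["frame"][180:420,200:520].repeat(2,0).repeat(2,1))
    c=cloud(im)
    for q in ctrl.silhouettes("plate_a",im)[:4]:
        p=c[q["region"]&(im["depth"]>0)]; print(n,q["score"],np.median(p,0)*1000,np.percentile(p,[3,97],0)*1000)
    for q in ctrl.silhouettes("step",im)[:1]:
        p=c[q["region"]&(im["depth"]>0)]; p=p[p[:,2]>.045]; r=cv2.minAreaRect((p[:,:2]*1000).astype(np.float32)); print("step",r)
```

```text
t 7.4 p [536.4 -12.4 117.7] x [-0.127  0.992  0.008] y [0.992 0.127 0.028] z [ 0.027  0.012 -1.   ] F [ 0.  -0.6 -0.6] w 10.1 gf 25.0
side 0.85 [ 405.52326558 -203.11096543   10.38233802] [[ 381.36060049 -242.06810992    3.0356457 ]
 [ 432.96087265 -174.24464121   12.16890755]]
side 0.6 [ 498.60615184 -310.58739157   72.7334956 ] [[ 493.259549   -355.67240632   47.38477306]
 [ 513.37410268 -276.98170616   78.83617468]]
side 0.58 [529.52662774   7.50288959 123.00280931] [[ 525.19271099 -189.94130713   16.98520311]
 [ 640.80519644   23.47896275  145.50201045]]
step ((529.5618896484375, 90.20538330078125), (52.27640151977539, 43.318572998046875), 7.556179523468018)
top 0.89 [ 512.61406327 -318.30894199   69.20626518] [[ 499.36892844 -352.27582515   42.98982854]
 [ 530.90265853 -280.52527645   80.16628966]]
top 0.83 [ 415.46256213 -212.19442189    9.66791442] [[ 389.38332367 -246.99954244    3.39840538]
 [ 440.48332136 -177.1014196    14.34973456]]
top 0.42 [666.84557113 121.60320692  34.32746607] [[660.26344855 114.37893962  20.33935571]
 [676.09237514 129.75888568  39.46433465]]
step ((534.0728759765625, 88.36738586425781), (50.18288040161133, 40.2041130065918), 6.918626308441162)
```

View pics/s2.png

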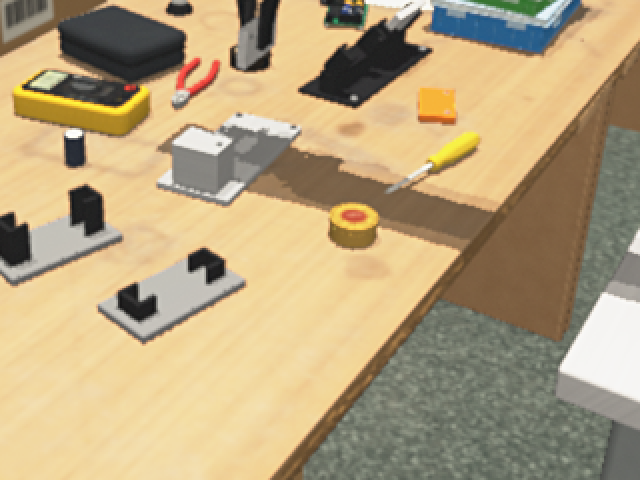

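Call:
move_arm --increments "1 2 -13 -0.2 0.4 0 240;1 2 -13 -0.2 0.4 0 240;1 2 -13 -0.2 0.4 0 240;1 0 -13 0 0.4 0 240;0 0 -13 0 0 0 240;0 0 -13 0 0 0 240;0 0 -10 0 0 0 240;0 0 0 0 0 0 240"

```text
time: 8.37
position: [0.539, -0.0074, 0.0278]
tool_rot: [-2.077, -2.352, 0.004]
ft_force: [-1.2, -0.6, -1.7]
grip_width: 0.111
grip_force: 25.0
```

Call:
move_arm --increments "0 0 -1 0 0 0 240;0 0 -1 0 0 0 240;0 0 -1 0 0 0 240;0 0 -1 0 0 0 240;0 0 0 0 0 0 240;0 0 0 0 0 0 240;0 0 0 0 0 0 240;0 0 0 0 0 0 240"

```text
time: 9.03
position: [0.5413, -0.0074, 0.0269]
tool_rot: [2.08, 2.354, 0.0]
ft_force: [-0.5, 0.3, -0.8]
grip_width: 0.113
grip_force: 25.0
```

```bash
python3 -c "
from h import *
st()"
```

```text
t 9.03 p [541.3  -7.4  26.9] x [-0.123  0.992  0.   ] y [0.992 0.123 0.   ] z [ 0.  0. -1.] F [-0.5  0.3 -0.8] w 9.8 gf 25.0
```

Call:
move_arm --increments "0 0 -1 0 0 0 240;0 0 -1 0 0 0 240;0 0 -1 0 0 0 240;0 0 0 0 0 0 240;0 0 0 0 0 0 240;0 0 0 0 0 0 240;0 0 0 0 0 0 240;0 0 0 0 0 0 240"

```text
time: 9.7
position: [0.5412, -0.0074, 0.0238]
tool_rot: [-2.08, -2.354, -0.0]
ft_force: [-0.1, 0.3, -1.3]
grip_width: 0.113
grip_force: 25.0
```

Call:
move_arm --increments "0 0 -1 0 0 0 240;0 0 -1 0 0 0 240;0 0 -0.5 0 0 0 240;0 0 0 0 0 0 240;0 0 0 0 0 0 240;0 0 0 0 0 0 240;0 0 0 0 0 0 240;0 0 0 0 0 0 240"

```text
time: 10.37
position: [0.5413, -0.0074, 0.022]
tool_rot: [2.08, 2.354, -0.0]
ft_force: [-2.1, 0.7, 5.6]
grip_width: 0.116
grip_force: 25.0
```

Call:
move_arm --increments "0 0 0 0 0 0 230;0 0 0 0 0 0 210;0 0 0 0 0 0 190;0 0 0 0 0 0 170;0 0 0 0 0 0 150;0 0 0 0 0 0 130;0 0 0 0 0 0 130;0 0 0 0 0 0 130"

```text
time: 11.03
position: [0.5411, -0.0074, 0.0212]
tool_rot: [-2.08, -2.354, -0.0]
ft_force: [0.2, 0.1, 0.2]
grip_width: 0.473
grip_force: 0.0
```

Call:
move_arm --increments "0 0 12 0 0 0 130;0 0 12 0 0 0 130;0 0 12 0 0 0 130;0 0 12 0 0 0 130;0 0 12 0 0 0 130;0 0 12 0 0 0 130;0 0 12 0 0 0 180;0 0 0 0 0 0 255"

```text
time: 11.7
position: [0.5431, -0.0073, 0.1085]
tool_rot: [2.077, 2.352, 0.004]
ft_force: [1.4, 0.3, 0.3]
grip_width: 0.408
grip_force: 0.0
```

Run:
```python
from h import *
s,M=st()
im=ctrl.get_image("wrist"); save("w4",im["frame"]); c=cloud(im)
for q in ctrl.silhouettes("plate_a",im)[:4]:
    m=cv2.erode(q["region"].astype(np.uint8),np.ones((3,3)))>0
    p=c[m&(im["depth"]>0)]
    if len(p)<50: continue
    print(q["score"],np.median(p,0)*1000,np.percentile(p,[2,98],0)*1000)
for q in ctrl.silhouettes("step",im)[:2]:
    p=c[q["region"]&(im["depth"]>0)]; p=p[p[:,2]>.045]
    if len(p)>50: print("step",q["score"],cv2.minAreaRect((p[:,:2]*1000).astype(np.float32)),np.median(p[:,2]))
```

```text
t 11.7 p [543.1  -7.3 108.5] x [-0.123  0.992 -0.001] y [0.992 0.123 0.005] z [ 0.005 -0.001 -1.   ] F [1.4 0.3 0.3] w 35.5 gf 0.0
0.87 [539.88746019  -2.80763919  49.79689238] [[532.45592976 -44.61999958  24.828327  ]
 [547.40382772  27.80347086  51.08517639]]
step 0.77 ((530.2274780273438, 88.86092376708984), (50.310237884521484, 39.76893615722656), 7.124863147735596) 0.05294491800377521
```

View pics/w4.png

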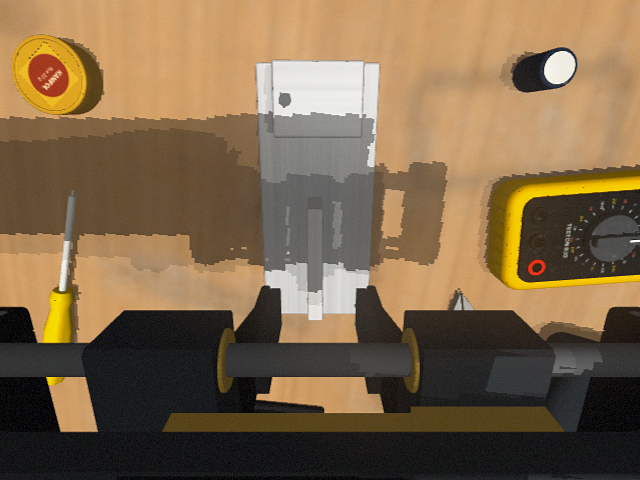

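The plate stands on the gauge at (316,255) with its top at about 49.8 mm, and the step is at (318,98) with its top at about 52.9 mm. Next I'll press on the plate.

Call:
move_arm --increments "0 0 0 0 0 0 255;0 0 -10 0 0 0 255;0 0 -10 0 0 0 255;0 0 -10 0 0 0 255;0 0 -10 0 0 0 255;0 0 -10 0 0 0 255;0 0 0 0 0 0 255;0 0 0 0 0 0 255"

```text
time: 12.52
position: [0.5404, -0.0072, 0.0542]
tool_rot: [-2.078, -2.353, 0.001]
ft_force: [0.4, 0.8, 0.1]
grip_width: 0.009
grip_force: 0.0
```

Call:
move_arm --increments "0 0 0 0 0 0 255;0 0 0 0 0 0 255;0 0 -1 0 0 0 255;0 0 -1 0 0 0 255;0 0 0 0 0 0 255;0 0 0 0 0 0 255;0 0 0 0 0 0 255;0 0 0 0 0 0 255"

```text
time: 13.18
position: [0.5412, -0.0074, 0.0533]
tool_rot: [2.08, 2.355, 0.0]
ft_force: [-0.3, 0.6, -0.5]
grip_width: 0.004
grip_force: 0.0
```

Call:
move_arm --increments "0 0 -1 0 0 0 255;0 0 -1 0 0 0 255;0 0 -1 0 0 0 255;0 0 0 0 0 0 255;0 0 0 0 0 0 255;0 0 0 0 0 0 255;0 0 0 0 0 0 255;0 0 0 0 0 0 255"

```text
time: 13.85
position: [0.5412, -0.0074, 0.0503]
tool_rot: [-2.08, -2.355, -0.0]
ft_force: [0.3, 0.5, 0.7]
grip_width: 0.002
grip_force: 0.0
```

Call:
move_arm --increments "0 0 -1 0 0 0 255;0 0 -0.5 0 0 0 255;0 0 0 0 0 0 255;0 0 0 0 0 0 255;0 0 0 0 0 0 255;0 0 0 0 0 0 255;0 0 0 0 0 0 255;0 0 0 0 0 0 255"

```text
time: 14.52
position: [0.5417, -0.0073, 0.0495]
tool_rot: [2.079, 2.354, 0.001]
ft_force: [-1.4, -0.5, 4.8]
grip_width: 0.005
grip_force: 2.6
```

Call:
move_arm --increments "0 0 10 0 0 0 255;0 0 10 0 0 0 255;-2 16 0 0 0 0 255;-2 16 0 0 0 0 255;-2 16 0 0 0 0 255;-2 16 0 0 0 0 255;-2 16 0 0 0 0 255;-1 16 0 0 0 0 255"

```text
time: 15.18
position: [0.5302, 0.0893, 0.0696]
tool_rot: [2.08, 2.354, 0.001]
ft_force: [0.7, 0.1, 0.3]
grip_width: 0.005
grip_force: 0.0
```

Call:
move_arm --increments "0 0 0 0 0 0 255;0 0 -6 0 0 0 255;0 0 -6 0 0 0 255;0 0 0 0 0 0 255;0 0 -1 0 0 0 255;0 0 -1 0 0 0 255;0 0 0 0 0 0 255;0 0 0 0 0 0 255"

```text
time: 15.85
position: [0.5302, 0.0883, 0.0548]
tool_rot: [-2.08, -2.354, -0.0]
ft_force: [0.8, 0.7, 0.7]
grip_width: 0.008
grip_force: 0.0
```

Call:
move_arm --increments "0 0 -1 0 0 0 255;0 0 -1 0 0 0 255;0 0 -1 0 0 0 255;0 0 0 0 0 0 255;0 0 0 0 0 0 255;0 0 0 0 0 0 255;0 0 0 0 0 0 255;0 0 0 0 0 0 255"

```text
time: 16.52
position: [0.5303, 0.0886, 0.0525]
tool_rot: [2.079, 2.354, -0.0]
ft_force: [-2.8, -0.4, 6.5]
grip_width: 0.003
grip_force: 2.6
```

The step stops the fingers at 52.5 mm and the plate at 49.5 mm. The plate is lower, so it goes in the low-post tray (the nearer one). I'll go back and regrip it.

Call:
move_arm --increments "0 0 15 0 0 0 255;0 0 15 0 0 0 200;2 -16 8 0 0 0 130;2 -16 8 0 0 0 130;2 -16 0 0 0 0 130;2 -16 0 0 0 0 130;2 -16 0 0 0 0 130;1 -16 0 0 0 0 130"

```text
time: 17.18
position: [0.5414, -0.0081, 0.0979]
tool_rot: [2.079, 2.355, 0.001]
ft_force: [0.0, 0.5, 0.6]
grip_width: 0.432
grip_force: 0.0
```

Run:
```python
from h import *
s,M=st()
im=ctrl.get_image("wrist"); c=cloud(im)
for q in ctrl.silhouettes("plate_a",im)[:4]:
    m=cv2.erode(q["region"].astype(np.uint8),np.ones((3,3)))>0
    p=c[m&(im["depth"]>0)]
    if len(p)<50: continue
    p=p[p[:,2]>.045]; print(q["score"],np.median(p,0)*1000,cv2.minAreaRect((p[:,:2]*1000).astype(np.float32)))
for n in ("top","side"):
    im=ctrl.get_image(n); c=cloud(im)
    for q in ctrl.silhouettes("low_tray_floor",im)[:2]:
        m=cv2.erode(q["region"].astype(np.uint8),np.ones((3,3)))>0
        p=c[m&(im["depth"]>0)]; p=p[(p[:,2]>.004)&(p[:,2]<.03)]
        print(n,q["score"],len(p),cv2.minAreaRect((p[:,:2]*1000).astype(np.float32)),p[:,2].max())
```

```text
t 17.18 p [541.4  -8.1  97.9] x [-0.124  0.992  0.   ] y [0.992 0.124 0.   ] z [ 0.  0. -1.] F [0.  0.5 0.6] w 37.6 gf 0.0
0.74 [530.11196696  89.24062874  52.93268123] ((530.2081909179688, 88.44324493408203), (50.2623176574707, 39.49635696411133), 6.379724979400635)
0.7 [540.31514194  -5.73705652  49.90499029] ((540.75244140625, -9.501216888427734), (8.81887149810791, 75.22696685791016), 7.346835136413574)
top 0.68 1065 ((448.2373962402344, 256.053466796875), (109.93704986572266, 55.23924255371094), 77.73056030273438) 0.028946517476975187
top 0.54 16 ((657.3575439453125, 327.236572265625), (8.361083030700684, 26.278322219848633), 52.67686080932617) 0.0297306347551185
side 0.84 1474 ((441.9992370605469, 260.66351318359375), (109.3037338256836, 58.18000793457031), 78.23582458496094) 0.026113700726534184
```

Call:
move_arm --increments "0 0 -12 0 0 0 130;0 0 -12 0 0 0 130;0 0 -12 0 0 0 130;0 0 -12 0 0 0 130;0 0 -12 0 0 0 130;0 0 -10 0 0 0 130;0 0 -5 0 0 0 130;0 0 0 0 0 0 130"

```text
time: 18.15
position: [0.54, -0.0073, 0.021]
tool_rot: [-2.078, -2.353, 0.002]
ft_force: [-0.6, -0.2, 0.3]
grip_width: 0.49
grip_force: 0.0
```

Call:
move_arm --increments "0 0 0 0 0 0 160;0 0 0 0 0 0 200;0 0 0 0 0 0 240;0 0 0 0 0 0 240;0 0 0 0 0 0 240;0 0 0 0 0 0 240;0 0 0 0 0 0 240;0 0 0 0 0 0 240" --grip_force 25

```text
time: 18.82
position: [0.5414, -0.0074, 0.0231]
tool_rot: [2.08, 2.354, 0.0]
ft_force: [0.1, 0.4, 1.6]
grip_width: 0.11
grip_force: 25.0
```

Call:
move_arm --increments "0 0 8 0 0 0 240;0 0 16 0 0 0 240;0 0 16 0 0 0 240;0 0 16 0 0 0 240;0 10 16 0 0 0 240;-8 20 16 0 0 -2 240;-8 20 0 0 0 -2 240;-8 20 0 0 0 -2 240"

```text
time: 19.48
position: [0.5177, 0.0634, 0.1124]
tool_rot: [2.202, 2.239, 0.003]
ft_force: [0.5, -0.0, -0.6]
grip_width: 0.108
grip_force: 25.0
```

Call:
move_arm --increments "-8 20 0 0 0 -2 240;-8 20 0 0 0 -2 240;-8 20 0 0 0 -2 240;-8 20 0 0 0 -2 240;-8 20 0 0 0 -2 240;-8 20 0 0 0 -2 240;-8 20 0 0 0 -2 240;0 0 0 0 0 0 240"

```text
time: 20.15
position: [0.4587, 0.2077, 0.1114]
tool_rot: [-2.45, -1.963, -0.002]
ft_force: [-0.6, 0.8, -0.9]
grip_width: 0.108
grip_force: 25.0
```

Run:
```python
from h import *
s,M=st()
im=ctrl.get_image("wrist"); save("w5",im["frame"]); c=cloud(im); np.savez("w5.npz",c=c,d=im["depth"])
q=ctrl.silhouettes("low_tray_floor",im)[:2]
for a in q:
    p=c[a["region"]&(im["depth"]>0)]; p=p[(p[:,2]>.004)&(p[:,2]<.03)]; print(a["score"],len(p),cv2.minAreaRect((p[:,:2]*1000).astype(np.float32)))
```

```text
t 20.15 p [458.7 207.7 111.4] x [0.218 0.976 0.003] y [ 0.976 -0.218 -0.001] z [-0.     0.003 -1.   ] F [-0.6  0.8 -0.9] w 9.4 gf 25.0
0.59 12880 ((443.35089111328125, 257.0084533691406), (113.42815399169922, 59.924957275390625), 77.53968048095703)
0.33 338 ((569.2510986328125, 60.48088073730469), (8.961152076721191, 117.05707550048828), 6.772711277008057)
```

View pics/w5.png

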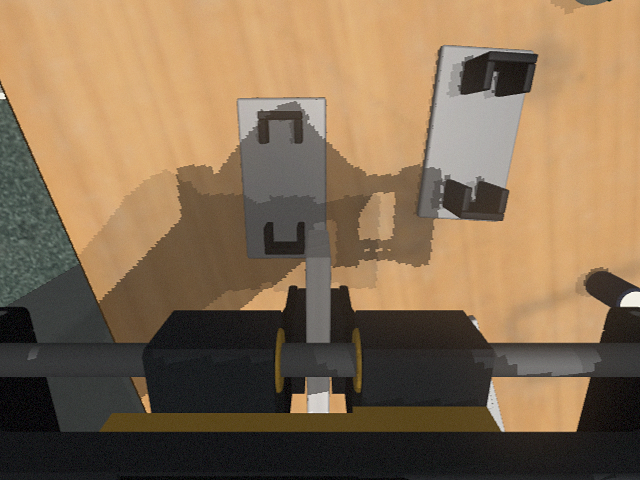

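The wrist view shows the held plate's far end at (318,228). The low-post tray (short posts) is centred at about (284,178) and the tall-post tray is at (478,132).

Run:
```python
from h import *
d=np.load("w5.npz"); c=d["c"]*1000; s,M=st(); p=s["position"]*1000
z=c[...,2]; v,u=np.mgrid[:480,:640]
m=(z>128)&(z<146)&(u>290)&(u<345)&(v>205)&(v<285)
q=(c[m]-p)@M; print(len(q),"along x",np.percentile(q[:,0],[95,98,100]),"across y",np.percentile(q[:,1],[2,50,98]),"zmed",np.median(c[m][:,2]))
t=(np.array([443.4,257,p[2]])-p)@M; print("tray in tool",t)
m=(z>16)&(z<30)&(u>230)&(u<335)&(v>90)&(v<262); r=cv2.minAreaRect(c[m][:,:2].astype(np.float32)); print("posts",r)
```

```text
t 20.25 p [460.7 203.3 111.1] x [ 0.221  0.975 -0.   ] y [ 0.975 -0.221  0.   ] z [ 0. -0. -1.] F [ 1.8  0.7 -1. ] w 10.2 gf 25.0
906 along x [38.93666414 39.08246923 39.52912403] across y [-8.85144307 -4.10465097  0.9636909 ] zmed 137.99883572207892
tray in tool [ 4.85204053e+01 -2.87363015e+01 -1.49062820e-02]
posts ((443.4339599609375, 256.23236083984375), (96.21479034423828, 28.032669067382812), 77.85806274414062)
```

Call:
move_arm --increments "-4 14 0 0 0 0 240;-4 14 0 0 0 0 240;-4 14 0 0 0 0 240;-4 13 -10 0 0 0.3 240;0 0 -10 0 0 0 240;0 0 -10 0 0 0 240;0 0 0 0 0 0 240;0 0 0 0 0 0 240"

```text
time: 20.92
position: [0.4451, 0.2556, 0.0797]
tool_rot: [-2.454, -1.961, 0.004]
ft_force: [-0.7, -0.1, -0.3]
grip_width: 0.115
grip_force: 25.0
```

Run:
```python
from h import *
ctrl.get_image("top");ctrl.get_image("top")
im=ctrl.get_image("wrist"); save("w6",im["frame"]);s,M=st(); p=s["position"]*1000; c=cloud(im)*1000
z=c[...,2]; v,u=np.mgrid[:480,:640]; zt=p[2]-15.1+41
m=(abs(z-zt)<8)&(u>290)&(u<345)&(v>195)&(v<285)
q=(c[m]-p)@M; print(len(q),"along x",np.percentile(q[:,0],[95,98,100]),"across y",np.percentile(q[:,1],[2,50,98]),"z",np.median(z[m]),zt)
off=np.array([np.percentile(q[:,0],98)-37.7,np.median(q[:,1]),0]); print("plate off",off)
tc=np.array([443.4,257,p[2]]); print("move world",tc-(p+M@off))
m=(z>16)&(z<30)&(u>150)&(u<450)&(v>20)&(v<300)&(c[...,0]>380)&(c[...,0]<500); r=cv2.minAreaRect(c[m][:,:2].astype(np.float32)); print("posts",r)
for a in ctrl.silhouettes("low_tray_floor",im)[:2]:
    k=c[a["region"]&(im["depth"]>0)]; k=k[(k[:,2]>4)&(k[:,2]<30)]; print(a["score"],len(k),cv2.minAreaRect(k[:,:2].astype(np.float32)))
```

```text
t 21.07 p [445.9 256.9  81.1] x [0.22  0.976 0.   ] y [ 0.976 -0.22   0.001] z [ 0.001  0.    -1.   ] F [-0.1  0.3 -0.6] w 9.7 gf 25.0
872 along x [34.87122552 34.97967453 35.14043118] across y [-5.89272281 -1.16514424  3.91323638] z 107.36631648106282 106.95904994822192
plate off [-2.72032547 -1.16514424  0.        ]
move world [-7.16715600e-01  2.49411789e+00  1.37833572e-03]
posts ((451.4664306640625, 293.67950439453125), (20.49193000793457, 27.988338470458984), 77.9453353881836)
0.95 9780 ((445.28668212890625, 265.12451171875), (96.80271911621094, 60.069129943847656), 77.70394134521484)
```

View pics/w6.png

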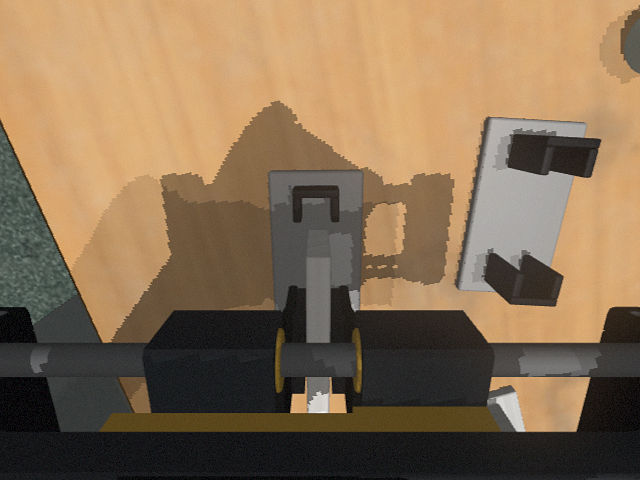

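The plate lines up with the low tray's slot: the far post is at (316,205) and the plate's end at (318,235). It needs a small shift and then goes down.

Call:
move_arm --increments "-0.7 2.4 0 0 0 0 240;0 0 -8 0 0 0 240;0 0 -10 0 0 0 240;0 0 -10 0 0 0 240;0 0 -10 0 0 0 240;0 0 -8 0 0 0 240;0 0 -6 0 0 0 240;0 0 0 0 0 0 240"

```text
time: 21.78
position: [0.4433, 0.2595, 0.0269]
tool_rot: [-2.451, -1.964, 0.004]
ft_force: [-0.4, -0.5, -1.7]
grip_width: 0.112
grip_force: 25.0
```

Call:
move_arm --increments "0 0 0 0 0 0 240;0 0 0 0 0 0 240;0 0 -1 0 0 0 240;0 0 -1 0 0 0 240;0 0 -1 0 0 0 240;0 0 0 0 0 0 240;0 0 0 0 0 0 240;0 0 0 0 0 0 240"

```text
time: 22.45
position: [0.4445, 0.26, 0.0258]
tool_rot: [2.452, 1.964, 0.0]
ft_force: [-0.5, 0.7, -1.3]
grip_width: 0.11
grip_force: 25.0
```

Call:
move_arm --increments "0 0 -1 0 0 0 240;0 0 0 0 0 0 240;0 0 0 0 0 0 240;0 0 0 0 0 0 240;0 0 0 0 0 0 240;0 0 0 0 0 0 240;0 0 0 0 0 0 240;0 0 0 0 0 0 240"

```text
time: 23.12
position: [0.4445, 0.26, 0.0248]
tool_rot: [-2.452, -1.964, -0.0]
ft_force: [0.4, 0.2, -0.9]
grip_width: 0.113
grip_force: 25.0
```

Call:
move_arm --increments "0 0 -1 0 0 0 240;0 0 -1 0 0 0 240;0 0 0 0 0 0 240;0 0 0 0 0 0 240;0 0 0 0 0 0 240;0 0 0 0 0 0 240;0 0 0 0 0 0 240;0 0 0 0 0 0 240"

```text
time: 23.78
position: [0.4446, 0.26, 0.023]
tool_rot: [2.452, 1.964, 0.0]
ft_force: [-2.0, -0.2, 5.4]
grip_width: 0.114
grip_force: 25.0
```

Call:
move_arm --increments "0 0 0 0 0 0 230;0 0 0 0 0 0 210;0 0 0 0 0 0 190;0 0 0 0 0 0 170;0 0 0 0 0 0 150;0 0 0 0 0 0 130;0 0 0 0 0 0 130;0 0 0 0 0 0 130"

```text
time: 24.45
position: [0.4444, 0.26, 0.0227]
tool_rot: [-2.452, -1.964, -0.0]
ft_force: [-0.6, -0.4, 0.4]
grip_width: 0.47
grip_force: 0.0
```

Call:
move_arm --increments "0 0 8 0 0 0 130;0 0 12 0 0 0 130;0 0 12 0 0 0 130;0 0 12 0 0 0 130;0 0 14 0 0 0 130;0 -8 14 0 0 0 130;0 -8 14 0 0 0 130;0 -8 14 0 0 0 130"

```text
time: 25.12
position: [0.4447, 0.2362, 0.1249]
tool_rot: [2.451, 1.965, 0.003]
ft_force: [0.9, -0.4, 0.3]
grip_width: 0.49
grip_force: 0.0
```

Call:
move_arm --increments "0 -10 10 0 0 0 130;0 -10 10 0 0 0 130;0 -10 5 0 0 0 130;0 -10 0 0 0 0 130;0 0 0 0 0 0 130;0 0 0 0 0 0 130;0 0 0 0 0 0 130;0 0 0 0 0 0 130"

```text
time: 25.78
position: [0.4443, 0.1969, 0.148]
tool_rot: [-2.451, -1.965, -0.001]
ft_force: [-1.0, 0.6, 0.5]
grip_width: 0.49
grip_force: 0.0
```

Run:
```python
from h import *
st()
im=ctrl.get_image("wrist"); save("w7",im["frame"]); c=cloud(im)*1000
for q in ctrl.silhouettes("plate_a",im)[:3]:
    p=c[q["region"]&(im["depth"]>0)]; p=p[p[:,2]>40]
    if len(p)>50: print(q["score"],np.median(p,0),cv2.minAreaRect(p[:,:2].astype(np.float32)))
im=ctrl.get_image("top"); c=cloud(im)*1000
for q in ctrl.silhouettes("plate_a",im)[:4]:
    p=c[q["region"]&(im["depth"]>0)]; print(q["score"],np.median(p,0))
im=ctrl.get_image("side")
```

```text
t 25.78 p [444.3 196.9 148. ] x [0.217 0.976 0.001] y [ 0.976 -0.217  0.   ] z [ 0.     0.001 -1.   ] F [-1.   0.6  0.5] w 42.6 gf 0.0
0.69 [443.39849922 260.17826295  49.87956529] ((442.69091796875, 257.4382629394531), (75.7168197631836, 10.257658958435059), 77.52546691894531)
0.77 [ 415.33390324 -210.65828448   10.00034701]
0.74 [ 513.14934578 -315.92173157   68.25295669]
0.66 [369.27329865  84.67023838  20.53168165]
```

View pics/w7.png

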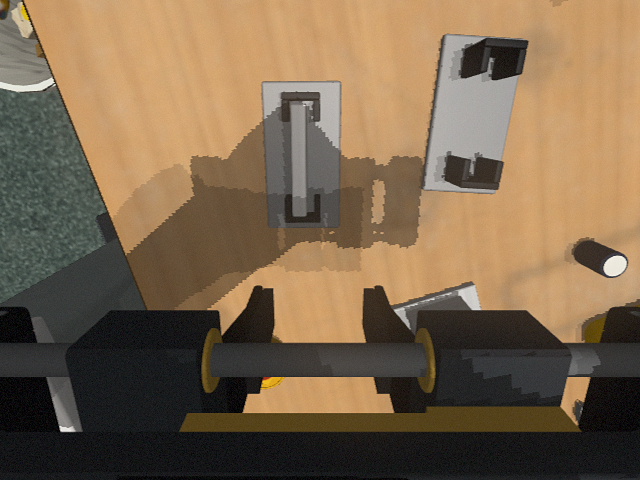

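The plate stands upright in the low tray's slot at (300,158): top at about 49.9 mm, centred to within 1 mm, and the gripper is clear. I'm handing the job in.

```bash
python3 -c "
from bench import ctrl
print(ctrl.close_job())"
```

```text
the job is handed in; nothing more can be done
None
```

The left-slot plate felt about 3 mm lower than the step (49.5 against 52.5 mm), so it now stands upright and released in the low-post tray; the other plate is still in its slot, and the job is handed in, with no verdict shown.

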